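# Roll the collimator tube into its vee cradle and clamp it

### The arm

A 6-joint arm with a two-finger parallel gripper is mounted at the origin on the work surface. World frame = base frame: x ahead of the robot, y to its left, z up, the work surface at z = 0. Lengths are in m, angles in rad, forces in N, time in s.
With the tool pointing down it reaches from about 0.375 to 0.925 m from the base axis. Payload 5.7 kg.
Tool frame: the origin (TCP) lies at the very end of the fingers, on their centre line; the grasp point (between the pads) lies hold_point_z behind it (hold_point_z is the distance from the TCP to the grasp point, in m); z points along the fingers, y is the line along which they close (so a half turn about z gives the same grasp; the last joint's range is limited). The gripper opens to 88 mm and grips with 3 to 60 N. Pads are 20 mm wide; open, the fingers measure 115 mm over their backs; the gripper's body (75 mm by 178 mm) begins 61 mm behind the grasp point.
Start: joints at [-1.4, 0.359, 1.51, -0, 1.272, -0.115], TCP at [0.169, -0.576, 0.223] pointing down, gripper open.
Joint ranges: [-2.97, 2.97], [-1.01, 2.36], [0.21, 2.38], [-0.96, 4.11], [0.2, 2.71], [-2.98, 2.98]. Speed limits (rad/s): [2.39, 2.39, 3.14, 3.14, 3.14, 3.14].

### API

Orientations are given as a unit quaternion [w, x, y, z].
In Python, from bench import get_state, grab_frame, get_calibration, finish_job, hold_point_z gives the robot as it stands.
- The arm moves only by the tool drive_tool, never from a script. Its argument "deltas" is a list of rows, each an object of numbers: "tx", "ty", "tz": the shift along the tool's x, y, z in cm; "rx", "ry", "rz": the turn, a rotation vector about the tool's x, y, z in rad; "fingers": the opening, from -1 (shut) to 1 (fully open), so that 0 is half open. A call has exactly 10 rows; each row shifts and turns the commanded pose from where the row before left it, along the tool's axes as they then stand; what a row does not reach is not made up. A row lasts 1/12 s, in which the tool goes at most 41.7 mm and 7.16 degrees, less where a joint would pass 70% of its speed; a pose out of reach is approached as far as the arm can. A call is refused whole if a number of a shift passes 4.17 or a number of a turn 0.125, either way. A call with a gripper value outside its range is refused whole. The fingers move at their own pace and stop on an object; the grip force is fixed at half the most. Time passes only in rows, so rows that do not move let the fingers close, or fill a call up. It gives the time, the measured TCP pose, the force, the opening and the grip force at its end, in the units of the state.
- get_state(): the state, without advancing time (a new reading comes with each control period).
- grab_frame(name): name is "scene" or "top"; returns the picture (420x560x3 uint8, blue, green, red); there is no depth.
- get_calibration(name): a dict with "intrinsics" (3x3 intrinsics, pixels), "camera_from_world" (4x4, takes a point from world to camera coordinates). Camera axes: x right, y down, z forward; pixel columns grow to the right and rows downward; lengths in m; the calibration is good to about 2 mm. A picture is of the moment at which its call begins. get_calibration takes no time and is no camera call.
- finish_job(): hands the job in; it is judged then, once.
The state is a dict: "t": time; "joint_positions": joint angles; "joint_vel": joint speeds; "effort": joint torques, N m; "tcp_pos": TCP position; "tcp_rot": TCP orientation; "contact_force": force on the tool from outside, world axes, zero at the start; "ft_torque": the same for the moment, N m; "opening": finger opening in m; "grasp_force": force on a finger pad.
Only numpy, scipy, OpenCV 4.12 (cv2) and the standard library are available. Lean on these libraries where they do the work, as an engineer would, in place of code of your own. Each camera call takes 0.05 s, during which the arm holds its last target. There are 200 camera calls.

### The job

The optics tube lies on the flat loading ledge of its cradle on the bench. Without picking it up, roll it along the ledge over the edge into the vee, let go and let it settle there, straight and fully home along the vee and roughly centred lengthwise, while the clamp arm is still up. Then swing the clamp arm down until its pad rests on the tube, leave it there, and do not disturb the beaker, brass weight and dropper bottle nearby.

Things in the scene. Friction and masses are not known exactly. Their poses are not given: they have to be found in the camera images.
- cradle: Fixed aluminium cradle on a grey base 130 mm (x) by 255 mm (y = -158 to +98 mm). Origin on the bench under the bottom line of the vee, mid-length. x runs along the vee, y is the way the tube must roll (ledge, vee, clamp hinge), z up. Level ledge 100 mm wide (x), top at z = 44 mm, from y = -24 to -150 mm, with a 6 mm high stop strip at its outer end.
- vee (a point): Middle of the axis of a tube that is fully home: at y = 0, z = 51 mm in the cradle frame. The 90 degree vee is 100 mm long (x = -50 to +50 mm), bottom line at y = 0, z = 20 mm. Its near face rises at 45 degrees to the ledge's edge at y = -24 mm, z = 44 mm, its far face to y = +34 mm, z = 54 mm.
- tube: Loose collimator tube: smooth black cylinder with a thin steel band at each end, 44 mm diameter, 140 mm long, about 0.3 kg. Origin at its middle, on its axis; x runs along it; y and z turn as it rolls. It starts at rest on the ledge, nearly parallel to the vee, axis at z = 66 mm; pushed past the ledge's edge it drops into the vee by itself.
- clamp (a joint): Hinge of the clamp arm, rad. 0: arm level, pointing from the hinge to the cradle's -y, its pad just touching a tube that is fully home. Grows as the arm is raised; 1.57 upright, stop at 1.8. Starts at 1.3 to 1.65. Stiff hinge (0.25 N m, about 2 to 4 N at the bar): the arm stays where it is left; with no tube it goes down to -0.12.
- hinge (a point): Middle of the clamp's hinge axis, at y = 60 mm, z = 81 mm in the cradle frame; the axis is parallel to the cradle's x. It is held by a post 60 mm wide (x), y = 44 to 80 mm, up to z = 94 mm.
- clamp_bar (a point): Middle of the white plastic cross bar at the free end of the steel clamp arm, 110 mm from the hinge axis: a cylinder 14 mm in diameter, 80 mm long, parallel to the cradle's x. The arm is a flat bar 22 mm wide (x), 10 mm thick, on the line from hinge to bar; a rubber pad 24 mm long, 3 mm thick, sits on its underside 60 mm from the hinge.
- beaker: Bystander: open glass beaker, 64 mm diameter, 85 mm high, standing on the bench; origin under its centre. Leave it alone.
- weight: Bystander: brass weight with a knob, 40 mm diameter, 58 mm high, standing on the bench; origin under its centre. Leave it alone.
- dropper: Bystander: small amber dropper bottle, 30 mm diameter, 70 mm high, standing on the bench; origin under its centre. Leave it alone.
Things that resemble listed ones, but are neither listed nor needed, are in the scene too. There is more than one size of the tube; the job needs the middle-sized.

How it is judged:
By the outcome, as a careful person would: the job done as asked, in the order asked, and still so for the second after the job is handed in, with the robot touching nothing.
It also fails if it takes over 51 s, if anything falls off the work surface, if the arm or the gripper's body presses on something with over 40 N, if the wrist force passes 120 N, or if a joint passes its speed limit or range.

## Working session

There is one attempt and no reset: what is moved stays moved. The work goes in short steps, Python scripts to look and compute and a tool call to move; the robot and the scene stay as the last step left them, time stands still between calls to the robot, and variables do not carry over. Pictures are saved under pics/ and viewed, at most 10 in all, crops included, and the job is handed in when it is done.

Besides the shell and the picture viewer there is one more tool, called after ">>>" by a JSON object that holds its "name" and its "arguments", one argument or row to a line. drive_tool: Moves the arm, as the interface text tells. Its arguments: {"type":"object","properties":{"deltas":{"type":"array","items":{"type":"object","properties":{"tx":{"type":"number"},"ty":{"type":"number"},"tz":{"type":"number"},"rx":{"type":"number"},"ry":{"type":"number"},"rz":{"type":"number"},"fingers":{"type":"number"}}}}},"required":["deltas"]}

```bash
mkdir -p pics
python3 - <<'E'
from bench import *
import cv2, numpy as np
print(get_state(), hold_point_z if not callable(hold_point_z) else hold_point_z())
for n in("scene","top"):
    cv2.imwrite(f"pics/{n}0.png",grab_frame(n)); c=get_calibration(n); print(n,np.round(c["intrinsics"],1).tolist(),np.round(c["camera_from_world"],3).tolist())
E
```

```text
{'t': 0.0, 'joint_positions': array([-1.40010572e+00,  3.59497009e-01,  1.51143470e+00, -4.37119748e-05,
        1.27247063e+00, -1.15102187e-01]), 'joint_vel': array([-0.00149926,  0.00079179,  0.0006732 , -0.00048077,  0.00112761,
       -0.00045383]), 'effort': array([-9.61650294e-04, -5.15375268e+01, -2.70721221e+01,  6.73160143e-02,
        3.51097004e-02, -1.50965961e-04]), 'tcp_pos': array([ 0.16900952, -0.5749891 ,  0.22181348]), 'tcp_rot': array([-9.03912427e-04,  9.89806348e-01,  1.42416903e-01, -4.60228593e-05]), 'contact_force': array([-0.19435598, -0.2236462 ,  0.20802999]), 'ft_torque': array([-0.03159005,  0.00856484,  0.02511709]), 'grasp_force': 0.0, 'opening': 0.0880382655267223} 0.0187
scene [[517.3, 0.0, 275.4], [0.0, 517.3, 211.1], [0.0, 0.0, 1.0]] [[-0.575, 0.818, -0.02, 0.335], [0.452, 0.297, -0.841, -0.17], [-0.682, -0.493, -0.54, 1.731], [0.0, 0.0, 0.0, 1.0]]
top [[397.9, 0.0, 277.7], [0.0, 397.9, 211.4], [0.0, 0.0, 1.0]] [[0.013, -1.0, 0.022, -0.059], [-0.987, -0.016, -0.159, 0.538], [0.16, -0.019, -0.987, 0.894], [0.0, 0.0, 0.0, 1.0]]
```

View pics/scene0.png

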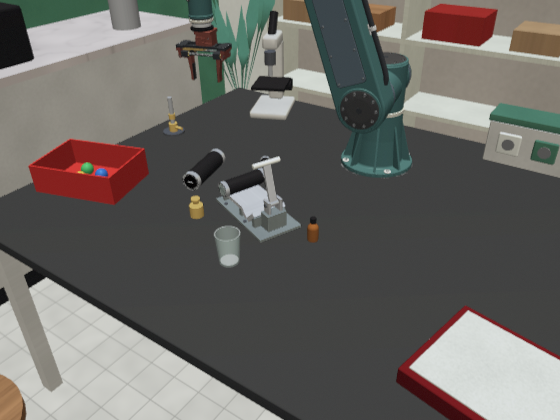

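View pics/top0.png

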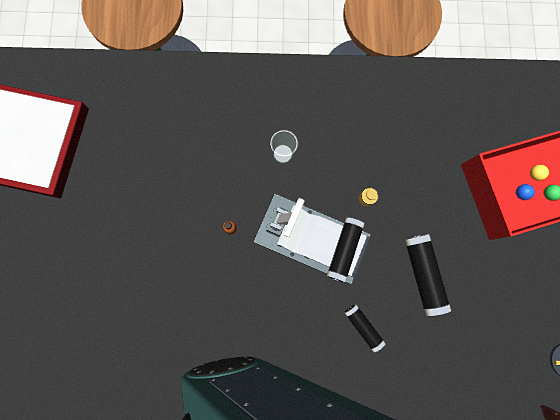

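The tube candidates in the top view are at (346,249) on the ledge (mid-sized), (428,275) loose and larger, and (365,328) loose and smaller. I choose the one on the ledge and check it in a close crop.

```bash
cat > h.py <<'E'
import numpy as np, cv2
from bench import *
def ray(n,uv,z):
    c=get_calibration(n);K=np.array(c["intrinsics"]);T=np.array(c["camera_from_world"])
    d=T[:3,:3].T@np.linalg.solve(K,[uv[0],uv[1],1]);o=-T[:3,:3].T@T[:3,3]
    return o+d*(z-o[2])/d[2]
def proj(n,p):
    c=get_calibration(n);T=np.array(c["camera_from_world"]);q=np.array(c["intrinsics"])@(T[:3,:3]@np.array(p)+T[:3,3]);return q[:2]/q[2]
E
python3 - <<'E'
import cv2
a=cv2.imread("pics/top0.png")[180:300,220:380]
b=cv2.imread("pics/scene0.png")[140:260,170:330]
cv2.imwrite("pics/c1.png",cv2.resize(a,None,fx=5,fy=5,interpolation=cv2.INTER_CUBIC))
cv2.imwrite("pics/c2.png",cv2.resize(b,None,fx=5,fy=5,interpolation=cv2.INTER_CUBIC))
E
```

```text
(no output)
```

View pics/c1.png

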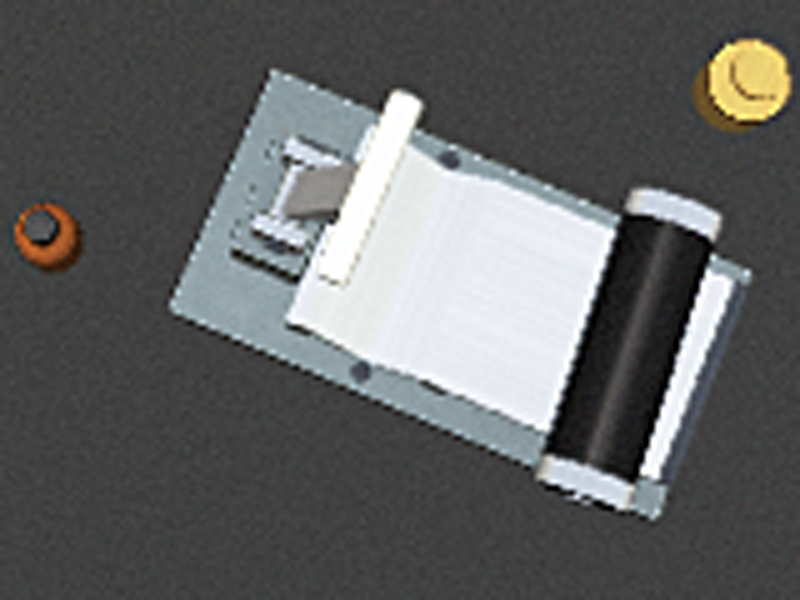

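View pics/c2.png

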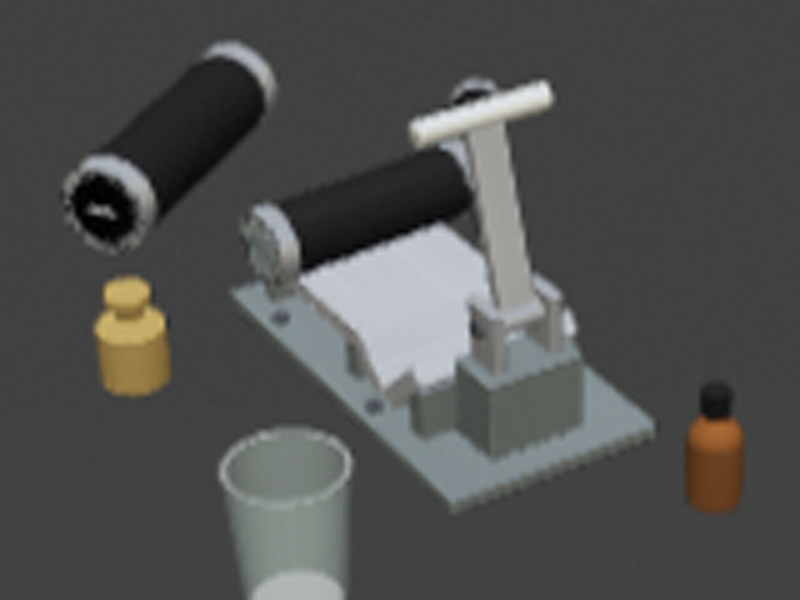

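The chosen tube is the one lying on the ledge, black with two bands, at crop 1 (630,345). The clamp is nearly upright, with its bar from (403,95) to (335,280). The base corners are at (272,70), (172,308), (655,520) and (750,268).

```bash
cat >> h.py <<'E'
def tube(n,img,box,z):
    x0,y0,x1,y1=box;c=img[y0:y1,x0:x1].astype(int)
    m=(c.max(2)<34).astype(np.uint8)
    m=cv2.morphologyEx(m,cv2.MORPH_OPEN,np.ones((3,3),np.uint8))
    k,l,s,ce=cv2.connectedComponentsWithStats(m)
    i=1+np.argmax(s[1:,4]);p=np.argwhere(l==i)[:,::-1]+[x0,y0]
    r=cv2.minAreaRect(p.astype(np.float32));return r,s[i]
E
python3 - <<'E'
from h import *
L=lambda x,y:(x/5+220-.4,y/5+180-.4)
P=[ray("top",L(*q),.008)[:2] for q in((272,70),(172,308),(655,520),(750,268))]
A,B,C,D=P; print(np.round(P,4))
print("sizes",[round(np.linalg.norm(a-b),4) for a,b in((A,B),(B,C),(C,D),(D,A))])
ey=(A+B-C-D);ey/=np.linalg.norm(ey)
# hinge end y=+98, outer end -158
ex=np.array([ey[1],-ey[0]])
mid=(A+B+C+D)/4; O=mid+0.030*ey
print("O",O,"ey",ey,"yaw of x",np.arctan2(ex[1],ex[0]),"ex",ex)
toC=lambda p:np.array([(p[:2]-O)@ex,(p[:2]-O)@ey])
a=cv2.imread("pics/top0.png")
r,s=tube("top",a,(310,205,385,295),.066);print(r,s)
bx=cv2.boxPoints(r);print([toC(ray("top",q,.066)).round(4) for q in bx])
print("tube ctr",toC(ray("top",r[0],.068)))
for q in((678,205),(585,483)): print("band",toC(ray("top",L(*q),.066)).round(4))
# bar
th=[]
for e in((403,97),(335,278)):
  for z in (.17,.19): print("bar",z,toC(ray("top",L(*e),z)).round(4))
def obj(n,uv,z): return toC(ray(n,uv,z)).round(3)
print("dropper",obj("top",L(48,237),.035),"weight",obj("top",L(745,85),.04),"beaker",obj("top",(284,150),.02))
for t in(1.3,1.4,1.5,1.6):
  for x in(-.04,.04):
    p=O+ex*x+ey*(.06-.11*np.cos(t)); print(t,x,((proj("top",[*p,.081+.11*np.sin(t)])-[219.6,179.6])*5).round(), ((proj("scene",[*p,.081+.11*np.sin(t)])-[169.6,139.6])*5).round())
E
```

```text
[[ 0.5887 -0.0421]
 [ 0.4707  0.0045]
 [ 0.3728 -0.228 ]
 [ 0.4943 -0.2765]]
sizes [np.float64(0.127), np.float64(0.2523), np.float64(0.1308), np.float64(0.2527)]
O [ 0.49303897 -0.10780479] ey [0.38092053 0.92460778] yaw of x -0.390791680301073 ex [ 0.92460778 -0.38092053]
((335.6999816894531, 257.9000244140625), (5.0596442222595215, 25.93067741394043), 18.434947967529297) [ 20  41  12  25 121]
[array([-0.0587, -0.0897]), array([ 0.0001, -0.0862]), array([ 0.001 , -0.0976]), array([-0.0577, -0.101 ])]
tube ctr [-0.02917046 -0.09334111]
band [ 0.068  -0.1033]
band [-0.0661 -0.1107]
bar 0.17 [0.0427 0.0321]
bar 0.19 [0.0385 0.0321]
bar 0.17 [-0.0368  0.0288]
bar 0.19 [-0.039   0.0288]
dropper [-0.058  0.161] weight [ 0.14  -0.116] beaker [0.172 0.117]
1.3 -0.04 [330. 279.] [548.  97.]
1.3 0.04 [407.  96.] [415. 138.]
1.4 -0.04 [305. 268.] [559. 101.]
1.4 0.04 [383.  85.] [425. 142.]
1.5 -0.04 [279. 257.] [571. 107.]
1.5 0.04 [358.  74.] [437. 149.]
1.6 -0.04 [254. 246.] [583. 114.]
1.6 0.04 [333.  63.] [448. 157.]
```

>>> {"name": "drive_tool", "arguments": {
  "deltas": [
    {"rz":-0.112},
    {"rz":-0.112},
    {"rz":-0.112},
    {"rz":-0.112},
    {"rz":-0.112},
    {"rz":-0.112},
    {"rz":-0.112},
    {"rz":-0.111},
    {},
    {}
  ]
}}

```text
schema error: expected keys tx, ty, tz, rx, ry, rz, fingers
```

```bash
cat >> h.py <<'E'
from scipy.spatial.transform import Rotation as Ro
O=np.array([.4930,-.1078]);ex=np.array([.9246,-.3809]);ey=-np.array([ex[1],-ex[0]])
def toC(p): return np.array([(p[:2]-O)@ex,(p[:2]-O)@ey,p[2]])
def rep(tgt=None):
    s=get_state();q=s["tcp_rot"];R=Ro.from_quat([q[1],q[2],q[3],q[0]]).as_matrix()
    C=np.c_[np.r_[ex,0],np.r_[ey,0],[0,0,1]]
    print("t",round(s["t"],2),"tcp cradle mm",(toC(s["tcp_pos"])*1e3).round(1),"F cradle",(C.T@s["contact_force"]).round(1))
    print("tool axes in cradle\n",(C.T@R).round(3))
    if tgt is not None: print("tool delta cm",(R.T@C@(np.array(tgt)-toC(s["tcp_pos"]))*100).round(2))
E
python3 -c "
from h import *
print(ey);rep([0,-.155,.15]);print(get_state()['joint_positions'])"
```

```text
[0.3809 0.9246]
t 0.1 tcp cradle mm [-121.6 -555.4  221.9] F cradle [-0.5  0.4 -0.1]
tool axes in cradle
 [[ 0.78   0.626 -0.001]
 [ 0.626 -0.78   0.001]
 [ 0.    -0.002 -1.   ]]
tool delta cm [ 34.55 -23.6    7.23]
[-1.40008858e+00  3.59414464e-01  1.51133427e+00 -3.85029666e-05
  1.27251008e+00 -1.15099917e-01]
```

>>> {"name": "drive_tool", "arguments": {
  "deltas": [
    {"tx":0,"ty":0,"tz":0,"rx":0,"ry":0,"rz":-0.112,"fingers":1},
    {"tx":0,"ty":0,"tz":0,"rx":0,"ry":0,"rz":-0.112,"fingers":1},
    {"tx":0,"ty":0,"tz":0,"rx":0,"ry":0,"rz":-0.112,"fingers":1},
    {"tx":0,"ty":0,"tz":0,"rx":0,"ry":0,"rz":-0.112,"fingers":1},
    {"tx":0,"ty":0,"tz":0,"rx":0,"ry":0,"rz":-0.112,"fingers":1},
    {"tx":0,"ty":0,"tz":0,"rx":0,"ry":0,"rz":-0.112,"fingers":1},
    {"tx":0,"ty":0,"tz":0,"rx":0,"ry":0,"rz":-0.112,"fingers":1},
    {"tx":0,"ty":0,"tz":0,"rx":0,"ry":0,"rz":-0.112,"fingers":1},
    {"tx":0,"ty":0,"tz":0,"rx":0,"ry":0,"rz":0,"fingers":1},
    {"tx":0,"ty":0,"tz":0,"rx":0,"ry":0,"rz":0,"fingers":1}
  ]
}}

```text
t: 0.93
tcp_pos: [0.1691, -0.5754, 0.2223]
tcp_rot: [-0.0, 0.831, 0.556, 0.0]
contact_force: [0.5, -0.0, 0.5]
opening: 0.0876
grasp_force: 0.0
```

```bash
python3 -c "
from h import *
rep([0,-.155,.15])"
```

```text
t 0.93 tcp cradle mm [-121.4 -555.7  222.3] F cradle [0.5 0.2 0.5]
tool axes in cradle
 [[ 0.002  1.    -0.   ]
 [ 1.    -0.002  0.001]
 [ 0.001 -0.    -1.   ]]
tool delta cm [40.08 12.08  7.25]
```

>>> {"name": "drive_tool", "arguments": {
  "deltas": [
    {"tx":3.8,"ty":1.2,"tz":0.5,"rx":0,"ry":0,"rz":0,"fingers":1},
    {"tx":3.8,"ty":1.2,"tz":0.5,"rx":0,"ry":0,"rz":0,"fingers":1},
    {"tx":3.8,"ty":1.2,"tz":0.5,"rx":0,"ry":0,"rz":0,"fingers":1},
    {"tx":3.8,"ty":1.2,"tz":0.5,"rx":0,"ry":0,"rz":0,"fingers":1},
    {"tx":3.8,"ty":1.2,"tz":0.5,"rx":0,"ry":0,"rz":0,"fingers":1},
    {"tx":3.8,"ty":1.2,"tz":0.5,"rx":0,"ry":0,"rz":0,"fingers":1},
    {"tx":3.8,"ty":1.2,"tz":0.5,"rx":0,"ry":0,"rz":0,"fingers":1},
    {"tx":3.8,"ty":1.2,"tz":0.5,"rx":0,"ry":0,"rz":0,"fingers":1},
    {"tx":3.8,"ty":1.2,"tz":0.5,"rx":0,"ry":0,"rz":0,"fingers":1},
    {"tx":1.8,"ty":1.2,"tz":0.5,"rx":0,"ry":0,"rz":0,"fingers":1}
  ]
}}

```text
t: 1.77
tcp_pos: [0.4177, -0.2839, 0.1723]
tcp_rot: [-0.001, 0.831, 0.556, 0.0]
contact_force: [0.6, -0.3, 0.4]
opening: 0.0879
grasp_force: 0.0
```

Run:
```python
from h import *
rep([0,-.155,.058])
a=grab_frame("scene")[130:250,170:330];b=grab_frame("top")[180:300,240:400]
cv2.imwrite("pics/c3.png",cv2.resize(np.hstack([a,b]),None,fx=2.5,fy=2.5,interpolation=cv2.INTER_CUBIC))
```

```text
t 1.77 tcp cradle mm [  -2.5 -191.6  172.3] F cradle [ 0.7 -0.   0.4]
tool axes in cradle
 [[ 0.     1.    -0.001]
 [ 1.    -0.     0.002]
 [ 0.002 -0.001 -1.   ]]
tool delta cm [ 3.63  0.27 11.44]
```

View pics/c3.png

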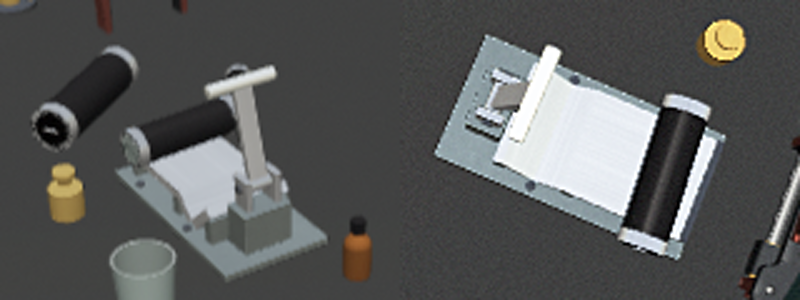

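The crops show the scene unchanged, with the tube still on the ledge (crop (672,170)) and the gripper waiting behind it at (780,230). I lower behind the tube now.

>>> {"name": "drive_tool", "arguments": {
  "deltas": [
    {"tx":0.7,"ty":0.1,"tz":2.3,"rx":0,"ry":0,"rz":0,"fingers":1},
    {"tx":0.7,"ty":0.1,"tz":2.3,"rx":0,"ry":0,"rz":0,"fingers":1},
    {"tx":0.7,"ty":0.1,"tz":2.3,"rx":0,"ry":0,"rz":0,"fingers":1},
    {"tx":0.7,"ty":0,"tz":2.3,"rx":0,"ry":0,"rz":0,"fingers":1},
    {"tx":0.7,"ty":0,"tz":2.2,"rx":0,"ry":0,"rz":0,"fingers":1},
    {"tx":0,"ty":0,"tz":0,"rx":0,"ry":0,"rz":0,"fingers":1},
    {"tx":0.2,"ty":0,"tz":0,"rx":0,"ry":0,"rz":0,"fingers":1},
    {"tx":0.2,"ty":0,"tz":0,"rx":0,"ry":0,"rz":0,"fingers":1},
    {"tx":0.2,"ty":0,"tz":0,"rx":0,"ry":0,"rz":0,"fingers":1},
    {"tx":0.2,"ty":0,"tz":0,"rx":0,"ry":0,"rz":0,"fingers":1}
  ]
}}

```text
t: 2.7
tcp_pos: [0.4366, -0.2504, 0.06]
tcp_rot: [0.001, 0.831, 0.557, 0.0]
contact_force: [0.4, 0.3, 0.0]
opening: 0.0879
grasp_force: 0.0
```

```bash
python3 -c "
from h import *
rep([0,-.055,.056])"
```

```text
t 2.7 tcp cradle mm [   2.2 -153.3   60. ] F cradle [0.2 0.4 0. ]
tool axes in cradle
 [[-0.001  1.     0.003]
 [ 1.     0.001 -0.001]
 [-0.001  0.003 -1.   ]]
tool delta cm [ 9.83 -0.21  0.4 ]
```

>>> {"name": "drive_tool", "arguments": {
  "deltas": [
    {"tx":0.25,"ty":-0.2,"tz":0,"rx":0,"ry":0,"rz":0,"fingers":1},
    {"tx":0.25,"ty":0,"tz":0,"rx":0,"ry":0,"rz":0,"fingers":1},
    {"tx":0.25,"ty":0,"tz":0,"rx":0,"ry":0,"rz":0,"fingers":1},
    {"tx":0.25,"ty":0,"tz":0,"rx":0,"ry":0,"rz":0,"fingers":1},
    {"tx":0.25,"ty":0,"tz":0,"rx":0,"ry":0,"rz":0,"fingers":1},
    {"tx":0.25,"ty":0,"tz":0,"rx":0,"ry":0,"rz":0,"fingers":1},
    {"tx":0.25,"ty":0,"tz":0.1,"rx":0,"ry":0,"rz":0,"fingers":1},
    {"tx":0.25,"ty":0,"tz":0.1,"rx":0,"ry":0,"rz":0,"fingers":1},
    {"tx":0.25,"ty":0,"tz":0.1,"rx":0,"ry":0,"rz":0,"fingers":1},
    {"tx":0.25,"ty":0,"tz":0.1,"rx":0,"ry":0,"rz":0,"fingers":1}
  ]
}}

```text
t: 3.53
tcp_pos: [0.4435, -0.2252, 0.0545]
tcp_rot: [-0.0, 0.83, 0.557, -0.0]
contact_force: [-0.2, 0.8, -0.3]
opening: 0.0879
grasp_force: 0.1
```

>>> {"name": "drive_tool", "arguments": {
  "deltas": [
    {"tx":0.25,"ty":0,"tz":0,"rx":0,"ry":0,"rz":0,"fingers":1},
    {"tx":0.25,"ty":0,"tz":0,"rx":0,"ry":0,"rz":0,"fingers":1},
    {"tx":0.25,"ty":0,"tz":0,"rx":0,"ry":0,"rz":0,"fingers":1},
    {"tx":0.25,"ty":0,"tz":0,"rx":0,"ry":0,"rz":0,"fingers":1},
    {"tx":0.25,"ty":0,"tz":0,"rx":0,"ry":0,"rz":0,"fingers":1},
    {"tx":0.25,"ty":0,"tz":0,"rx":0,"ry":0,"rz":0,"fingers":1},
    {"tx":0.25,"ty":0,"tz":0,"rx":0,"ry":0,"rz":0,"fingers":1},
    {"tx":0.25,"ty":0,"tz":0,"rx":0,"ry":0,"rz":0,"fingers":1},
    {"tx":0.25,"ty":0,"tz":0,"rx":0,"ry":0,"rz":0,"fingers":1},
    {"tx":0.25,"ty":0,"tz":0,"rx":0,"ry":0,"rz":0,"fingers":1}
  ]
}}

```text
t: 4.37
tcp_pos: [0.453, -0.2021, 0.0547]
tcp_rot: [-0.0, 0.83, 0.557, 0.0]
contact_force: [0.8, -0.4, -0.3]
opening: 0.0877
grasp_force: 0.1
```

Run:
```python
from h import *
rep([0,-.052,.056])
a=grab_frame("scene")[130:250,170:330];b=grab_frame("top")[180:300,240:400]
cv2.imwrite("pics/c4.png",cv2.resize(np.hstack([a,b]),None,fx=2.5,fy=2.5,interpolation=cv2.INTER_CUBIC))
```

```text
t 4.37 tcp cradle mm [  -1.1 -102.5   54.7] F cradle [ 0.9 -0.  -0.3]
tool axes in cradle
 [[-0.002  1.    -0.   ]
 [ 1.     0.002  0.   ]
 [ 0.    -0.    -1.   ]]
tool delta cm [ 5.04  0.12 -0.13]
```

View pics/c4.png

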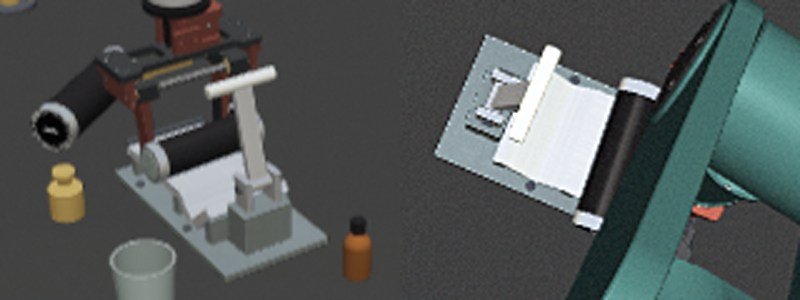

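The gripper is behind the tube, which has rolled forward and is parallel to the vee (top crop about (620,150)). I keep pushing.

>>> {"name": "drive_tool", "arguments": {
  "deltas": [
    {"tx":0.25,"ty":0,"tz":0,"rx":0,"ry":0,"rz":0,"fingers":1},
    {"tx":0.25,"ty":0,"tz":0,"rx":0,"ry":0,"rz":0,"fingers":1},
    {"tx":0.25,"ty":0,"tz":0,"rx":0,"ry":0,"rz":0,"fingers":1},
    {"tx":0.25,"ty":0,"tz":0,"rx":0,"ry":0,"rz":0,"fingers":1},
    {"tx":0.25,"ty":0,"tz":0,"rx":0,"ry":0,"rz":0,"fingers":1},
    {"tx":0.25,"ty":0,"tz":0,"rx":0,"ry":0,"rz":0,"fingers":1},
    {"tx":0.25,"ty":0,"tz":0,"rx":0,"ry":0,"rz":0,"fingers":1},
    {"tx":0.25,"ty":0,"tz":0,"rx":0,"ry":0,"rz":0,"fingers":1},
    {"tx":0.25,"ty":0,"tz":0,"rx":0,"ry":0,"rz":0,"fingers":1},
    {"tx":0.25,"ty":0,"tz":0,"rx":0,"ry":0,"rz":0,"fingers":1}
  ]
}}

```text
t: 5.3
tcp_pos: [0.4625, -0.1789, 0.0546]
tcp_rot: [-0.0, 0.83, 0.557, 0.0]
contact_force: [-0.4, -0.6, 0.6]
opening: 0.0881
grasp_force: 0.1
```

>>> {"name": "drive_tool", "arguments": {
  "deltas": [
    {"tx":0.25,"ty":0,"tz":0,"rx":0,"ry":0,"rz":0,"fingers":1},
    {"tx":0.25,"ty":0,"tz":0,"rx":0,"ry":0,"rz":0,"fingers":1},
    {"tx":0.25,"ty":0,"tz":0,"rx":0,"ry":0,"rz":0,"fingers":1},
    {"tx":0.25,"ty":0,"tz":0,"rx":0,"ry":0,"rz":0,"fingers":1},
    {"tx":0.25,"ty":0,"tz":0,"rx":0,"ry":0,"rz":0,"fingers":1},
    {"tx":0.25,"ty":0,"tz":0,"rx":0,"ry":0,"rz":0,"fingers":1},
    {"tx":0.25,"ty":0,"tz":0,"rx":0,"ry":0,"rz":0,"fingers":1},
    {"tx":0.25,"ty":0,"tz":0,"rx":0,"ry":0,"rz":0,"fingers":1},
    {"tx":0.2,"ty":0,"tz":0,"rx":0,"ry":0,"rz":0,"fingers":1},
    {"tx":0.2,"ty":0,"tz":0,"rx":0,"ry":0,"rz":0,"fingers":1}
  ]
}}

```text
t: 6.13
tcp_pos: [0.4716, -0.1568, 0.0547]
tcp_rot: [-0.0, 0.83, 0.557, 0.0]
contact_force: [-0.6, 0.0, -0.2]
opening: 0.0878
grasp_force: 0.0
```

Run:
```python
from h import *
rep([0,-.052,.056])
a=grab_frame("scene")[120:260,170:330]
cv2.imwrite("pics/c5.png",cv2.resize(a,None,fx=4,fy=4,interpolation=cv2.INTER_CUBIC))
```

```text
t 6.13 tcp cradle mm [ -1.2 -53.5  54.7] F cradle [-0.5 -0.2 -0.2]
tool axes in cradle
 [[-0.002  1.    -0.   ]
 [ 1.     0.002  0.   ]
 [ 0.    -0.    -1.   ]]
tool delta cm [ 0.15  0.12 -0.13]
```

View pics/c5.png

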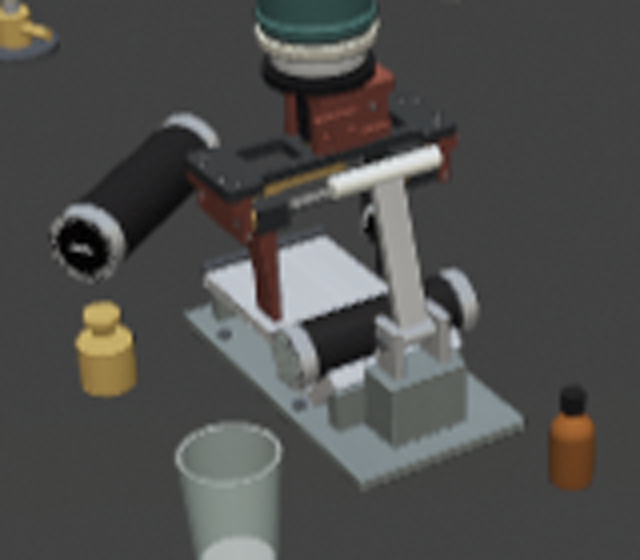

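The tube lies down in the vee, from its near end at (300,350) to its far end at (460,295). The clamp is still up. I retreat, rise and close the fingers.

>>> {"name": "drive_tool", "arguments": {
  "deltas": [
    {"tx":-2,"ty":0,"tz":0,"rx":0,"ry":0,"rz":0,"fingers":1},
    {"tx":-3,"ty":0,"tz":0,"rx":0,"ry":0,"rz":0,"fingers":1},
    {"tx":-3,"ty":0,"tz":-1,"rx":0,"ry":0,"rz":0,"fingers":1},
    {"tx":-3,"ty":0,"tz":-2.5,"rx":0,"ry":0,"rz":0,"fingers":1},
    {"tx":-2,"ty":0,"tz":-3.5,"rx":0,"ry":0,"rz":0,"fingers":1},
    {"tx":-2,"ty":0,"tz":-3.5,"rx":0,"ry":0,"rz":0,"fingers":-1},
    {"tx":0,"ty":0,"tz":-4,"rx":0,"ry":0,"rz":0,"fingers":-1},
    {"tx":0,"ty":0,"tz":-3,"rx":0,"ry":0,"rz":0,"fingers":-1},
    {"tx":0,"ty":0,"tz":0,"rx":0,"ry":0,"rz":0,"fingers":-1},
    {"tx":0,"ty":0,"tz":0,"rx":0,"ry":0,"rz":0,"fingers":-1}
  ]
}}

```text
t: 7.02
tcp_pos: [0.4155, -0.2969, 0.2315]
tcp_rot: [0.002, 0.831, 0.557, 0.001]
contact_force: [-0.7, 0.1, -0.8]
opening: 0.0582
grasp_force: 0.0
```

Run:
```python
from h import *
rep([0,.07,.22])
a=grab_frame("scene")[140:260,200:320];b=grab_frame("top")[180:300,240:360]
cv2.imwrite("pics/s6.png",grab_frame("scene"));cv2.imwrite("pics/t6.png",grab_frame("top"))
cv2.imwrite("pics/c6.png",cv2.resize(np.hstack([a,b]),None,fx=3.3,fy=3.3,interpolation=cv2.INTER_CUBIC))
for n,o in(("scene",(200,140)),("top",(240,180))):
  for p in((-.07,0,.051),(.07,0,.051),(-.07,0,.073),(.07,0,.073)): print(n,p,((proj(n,[*(O+ex*p[0]+ey*p[1]),p[2]])-o+.35)*3.3+(396*(n=="top"),0)).round())
```

```text
t 7.02 tcp cradle mm [   0.3 -204.4  231.5] F cradle [-0.7 -0.1 -0.8]
tool axes in cradle
 [[-0.001  1.     0.004]
 [ 1.     0.001 -0.002]
 [-0.002  0.004 -1.   ]]
tool delta cm [27.44 -0.    1.11]
scene (-0.07, 0, 0.051) [275. 185.]
scene (0.07, 0, 0.051) [131. 235.]
scene (-0.07, 0, 0.073) [275. 162.]
scene (0.07, 0, 0.073) [130. 212.]
top (-0.07, 0, 0.051) [563. 261.]
top (0.07, 0, 0.051) [639.  79.]
top (-0.07, 0, 0.073) [565. 259.]
top (0.07, 0, 0.073) [643.  73.]
```

View pics/c6.png

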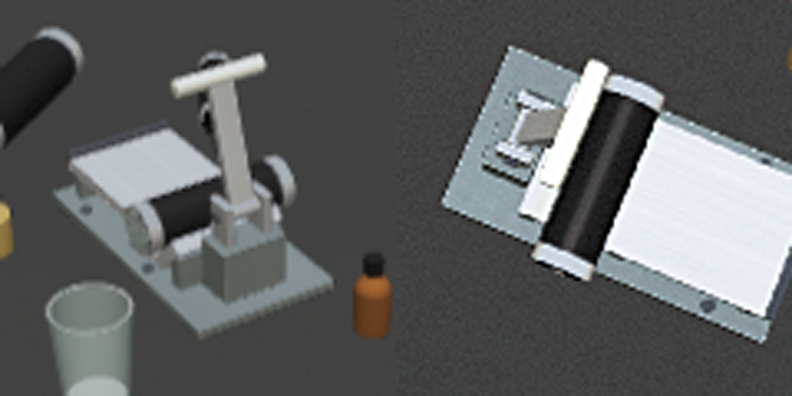

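Top crop: the tube is straight in the vee, with ends at about (563,266) and (638,86) where I predicted (563,261) and (639,79). It may be a few mm toward -x, so I measure that along the axis.

Run:
```python
from h import *
for n,f,y,z in(("top","t6",-.005,.0725),("top","t6",-.012,.069),("scene","s6",.006,.072)):
  g=cv2.cvtColor(cv2.imread(f"pics/{f}.png"),cv2.COLOR_BGR2GRAY)
  xs=np.arange(-90,91,3)
  uv=np.array([proj(n,[*(O+ex*x/1e3+ey*y),z]) for x in xs],np.float32)
  v=cv2.remap(g,uv[None,:,0],uv[None,:,1],cv2.INTER_LINEAR)[0]
  print(n,y,[(int(x),int(k)) for x,k in zip(xs,v) if abs(x)>45])
p=[(x,y,z) for x,y,z in((.065,-.158,.008),(-.065,.098,.008),(.065,.098,.008),(.04,.0306,.187),(-.04,.0306,.187))]
for q in p: print(q,((proj("scene",[*(O+ex*q[0]+ey*q[1]),q[2]])-(200,140)+.35)*3.3).round())
```

```text
top -0.005 [(-90, 63), (-87, 64), (-84, 65), (-81, 54), (-78, 48), (-75, 212), (-72, 213), (-69, 216), (-66, 180), (-63, 43), (-60, 34), (-57, 33), (-54, 38), (-51, 36), (-48, 35), (48, 21), (51, 153), (54, 219), (57, 210), (60, 218), (63, 156), (66, 62), (69, 65), (72, 62), (75, 63), (78, 65), (81, 63), (84, 65), (87, 66), (90, 66)]
top -0.012 [(-90, 64), (-87, 64), (-84, 64), (-81, 62), (-78, 55), (-75, 209), (-72, 211), (-69, 216), (-66, 184), (-63, 39), (-60, 25), (-57, 28), (-54, 30), (-51, 28), (-48, 29), (48, 20), (51, 109), (54, 217), (57, 212), (60, 216), (63, 160), (66, 63), (69, 60), (72, 62), (75, 65), (78, 66), (81, 68), (84, 68), (87, 68), (90, 70)]
scene 0.006 [(-90, 66), (-87, 65), (-84, 65), (-81, 65), (-78, 104), (-75, 160), (-72, 173), (-69, 172), (-66, 150), (-63, 74), (-60, 42), (-57, 40), (-54, 40), (-51, 41), (-48, 41), (48, 51), (51, 118), (54, 166), (57, 173), (60, 174), (63, 131), (66, 106), (69, 111), (72, 109), (75, 107), (78, 117), (81, 135), (84, 141), (87, 141), (90, 141)]
(0.065, -0.158, 0.008) [ 53. 195.]
(-0.065, 0.098, 0.008) [336. 282.]
(0.065, 0.098, 0.008) [201. 334.]
(0.04, 0.0306, 0.187) [175.  91.]
(-0.04, 0.0306, 0.187) [262.  64.]
```

The tube's ends are at -77 and +63.5 mm, so its centre is at x = -6.5 mm, and both views agree. A gentle nudge on the -x end with the closed fingers will centre it better.

>>> {"name": "drive_tool", "arguments": {
  "deltas": [
    {"tx":3,"ty":-2,"tz":0,"rx":0,"ry":0,"rz":0,"fingers":-1},
    {"tx":3,"ty":-2,"tz":0,"rx":0,"ry":0,"rz":0,"fingers":-1},
    {"tx":3,"ty":-2,"tz":0,"rx":0,"ry":0,"rz":0,"fingers":-1},
    {"tx":3,"ty":-2,"tz":0,"rx":0,"ry":0,"rz":0,"fingers":-1},
    {"tx":3,"ty":-1.5,"tz":0,"rx":0,"ry":0,"rz":0,"fingers":-1},
    {"tx":3,"ty":-1,"tz":0,"rx":0,"ry":0,"rz":0,"fingers":-1},
    {"tx":0,"ty":0,"tz":3,"rx":0,"ry":0,"rz":0,"fingers":-1},
    {"tx":0,"ty":0,"tz":3,"rx":0,"ry":0,"rz":0,"fingers":-1},
    {"tx":0,"ty":0,"tz":3,"rx":0,"ry":0,"rz":0,"fingers":-1},
    {"tx":0,"ty":0,"tz":2,"rx":0,"ry":0,"rz":0,"fingers":-1}
  ]
}}

```text
t: 8.05
tcp_pos: [0.3835, -0.0879, 0.1167]
tcp_rot: [-0.002, 0.83, 0.558, -0.001]
contact_force: [0.3, 0.8, -0.1]
opening: 0.0006
grasp_force: 0.0
```

```bash
python3 -c "
from h import *
rep([-.105,-.024,.047]);print(get_state()['opening'])"
```

```text
t 8.05 tcp cradle mm [-108.8  -23.4  116.7] F cradle [-0.1  0.9 -0.1]
tool axes in cradle
 [[-0.003  1.    -0.005]
 [ 1.     0.003  0.   ]
 [ 0.    -0.005 -1.   ]]
tool delta cm [-0.07  0.42  6.96]
0.0005926144415430098
```

>>> {"name": "drive_tool", "arguments": {
  "deltas": [
    {"tx":0,"ty":0,"tz":2.4,"rx":0,"ry":0,"rz":0,"fingers":-1},
    {"tx":0,"ty":0,"tz":2.4,"rx":0,"ry":0,"rz":0,"fingers":-1},
    {"tx":0,"ty":0,"tz":2.2,"rx":0,"ry":0,"rz":0,"fingers":-1},
    {"tx":0,"ty":0,"tz":0,"rx":0,"ry":0,"rz":0,"fingers":-1},
    {"tx":0,"ty":0.3,"tz":0,"rx":0,"ry":0,"rz":0,"fingers":-1},
    {"tx":0,"ty":0.3,"tz":0,"rx":0,"ry":0,"rz":0,"fingers":-1},
    {"tx":0,"ty":0.3,"tz":0,"rx":0,"ry":0,"rz":0,"fingers":-1},
    {"tx":0,"ty":0.3,"tz":0,"rx":0,"ry":0,"rz":0,"fingers":-1},
    {"tx":0,"ty":0.2,"tz":0,"rx":0,"ry":0,"rz":0,"fingers":-1},
    {"tx":0,"ty":0,"tz":0,"rx":0,"ry":0,"rz":0,"fingers":-1}
  ]
}}

```text
t: 8.88
tcp_pos: [0.4001, -0.0953, 0.0505]
tcp_rot: [0.001, 0.83, 0.557, 0.001]
contact_force: [0.7, 0.2, 0.5]
opening: 0.0004
grasp_force: 0.0
```

```bash
cat >> h.py <<'E'
def prof(n,y,z):
  g=cv2.cvtColor(grab_frame(n),cv2.COLOR_BGR2GRAY);xs=np.arange(-84,75,3)
  uv=np.array([proj(n,[*(O+ex*x/1e3+ey*y),z]) for x in xs],np.float32)
  v=cv2.remap(g,uv[None,:,0],uv[None,:,1],cv2.INTER_LINEAR)[0]
  print(n,[(int(x),int(k)) for x,k in zip(xs,v) if abs(x)>45])
E
python3 -c "
from h import *
rep([-.084,-.024,.047]);prof('top',-.005,.0725);prof('scene',.006,.072)"
```

```text
t 8.88 tcp cradle mm [-90.7 -23.9  50.5] F cradle [0.5 0.4 0.5]
tool axes in cradle
 [[-0.002  1.     0.003]
 [ 1.     0.002  0.   ]
 [ 0.     0.003 -1.   ]]
tool delta cm [-0.01  0.67  0.35]
top [(-84, 137), (-81, 141), (-78, 149), (-75, 158), (-72, 164), (-69, 167), (-66, 169), (-63, 164), (-60, 161), (-57, 155), (-54, 146), (-51, 141), (-48, 138), (48, 21), (51, 150), (54, 218), (57, 211), (60, 216), (63, 158), (66, 61), (69, 64), (72, 66)]
scene [(-84, 56), (-81, 46), (-78, 90), (-75, 158), (-72, 174), (-69, 172), (-66, 150), (-63, 74), (-60, 43), (-57, 41), (-54, 41), (-51, 40), (-48, 41), (48, 51), (51, 118), (54, 166), (57, 174), (60, 174), (63, 132), (66, 107), (69, 111), (72, 109)]
```

Not moved yet: contact is just about here. I push 8 mm more and re-measure.

>>> {"name": "drive_tool", "arguments": {
  "deltas": [
    {"tx":0,"ty":0.1,"tz":0,"rx":0,"ry":0,"rz":0,"fingers":-1},
    {"tx":0,"ty":0.1,"tz":0,"rx":0,"ry":0,"rz":0,"fingers":-1},
    {"tx":0,"ty":0.1,"tz":0,"rx":0,"ry":0,"rz":0,"fingers":-1},
    {"tx":0,"ty":0.1,"tz":0,"rx":0,"ry":0,"rz":0,"fingers":-1},
    {"tx":0,"ty":0.1,"tz":0,"rx":0,"ry":0,"rz":0,"fingers":-1},
    {"tx":0,"ty":0.1,"tz":0,"rx":0,"ry":0,"rz":0,"fingers":-1},
    {"tx":0,"ty":0.1,"tz":0,"rx":0,"ry":0,"rz":0,"fingers":-1},
    {"tx":0,"ty":0.1,"tz":0,"rx":0,"ry":0,"rz":0,"fingers":-1},
    {"tx":0,"ty":0,"tz":0,"rx":0,"ry":0,"rz":0,"fingers":-1},
    {"tx":0,"ty":0,"tz":0,"rx":0,"ry":0,"rz":0,"fingers":-1}
  ]
}}

```text
t: 9.82
tcp_pos: [0.4052, -0.0974, 0.0495]
tcp_rot: [-0.001, 0.83, 0.557, -0.0]
contact_force: [-2.6, -0.5, 0.4]
opening: 0.0006
grasp_force: 1.3
```

```bash
python3 -c "
from h import *
rep([-.11,-.024,.047]);prof('top',-.005,.0725);prof('scene',.006,.072)"
```

```text
t 9.82 tcp cradle mm [-85.2 -23.9  49.5] F cradle [-2.2 -1.4  0.4]
tool axes in cradle
 [[-0.002  1.    -0.002]
 [ 1.     0.002 -0.   ]
 [-0.    -0.002 -1.   ]]
tool delta cm [-0.01 -2.48  0.25]
top [(-84, 123), (-81, 124), (-78, 129), (-75, 131), (-72, 137), (-69, 143), (-66, 148), (-63, 157), (-60, 164), (-57, 163), (-54, 169), (-51, 165), (-48, 161), (48, 31), (51, 63), (54, 224), (57, 211), (60, 212), (63, 200), (66, 78), (69, 61), (72, 64)]
scene [(-84, 64), (-81, 59), (-78, 76), (-75, 131), (-72, 168), (-69, 173), (-66, 164), (-63, 118), (-60, 55), (-57, 42), (-54, 41), (-51, 41), (-48, 41), (48, 42), (51, 71), (54, 151), (57, 173), (60, 174), (63, 156), (66, 123), (69, 110), (72, 101)]
```

>>> {"name": "drive_tool", "arguments": {
  "deltas": [
    {"tx":0,"ty":0.1,"tz":0,"rx":0,"ry":0,"rz":0,"fingers":-1},
    {"tx":0,"ty":0.1,"tz":0,"rx":0,"ry":0,"rz":0,"fingers":-1},
    {"tx":0,"ty":0.1,"tz":0,"rx":0,"ry":0,"rz":0,"fingers":-1},
    {"tx":0,"ty":0.1,"tz":0,"rx":0,"ry":0,"rz":0,"fingers":-1},
    {"tx":0,"ty":0.1,"tz":0,"rx":0,"ry":0,"rz":0,"fingers":-1},
    {"tx":0,"ty":0,"tz":0,"rx":0,"ry":0,"rz":0,"fingers":-1},
    {"tx":0,"ty":-1,"tz":0,"rx":0,"ry":0,"rz":0,"fingers":-1},
    {"tx":0,"ty":-1.5,"tz":0,"rx":0,"ry":0,"rz":0,"fingers":-1},
    {"tx":0,"ty":0,"tz":-3,"rx":0,"ry":0,"rz":0,"fingers":-1},
    {"tx":0,"ty":0,"tz":-4,"rx":0,"ry":0,"rz":0,"fingers":-1}
  ]
}}

```text
t: 10.75
tcp_pos: [0.3838, -0.0886, 0.1181]
tcp_rot: [-0.003, 0.83, 0.557, -0.002]
contact_force: [1.3, -1.2, 0.1]
opening: 0.0004
grasp_force: 0.0
```

```bash
python3 -c "
from h import *
rep([0,.068,.23]);prof('top',-.005,.0725);prof('scene',.006,.072)"
```

```text
t 10.75 tcp cradle mm [-108.3  -23.9  118.1] F cradle [ 1.7 -0.6  0.1]
tool axes in cradle
 [[-0.002  1.    -0.008]
 [ 1.     0.002  0.   ]
 [ 0.    -0.008 -1.   ]]
tool delta cm [  9.17  10.75 -11.27]
top [(-84, 169), (-81, 165), (-78, 160), (-75, 158), (-72, 148), (-69, 143), (-66, 138), (-63, 134), (-60, 132), (-57, 124), (-54, 125), (-51, 123), (-48, 121), (48, 38), (51, 31), (54, 30), (57, 41), (60, 201), (63, 213), (66, 212), (69, 218), (72, 81)]
scene [(-84, 65), (-81, 65), (-78, 65), (-75, 65), (-72, 82), (-69, 145), (-66, 173), (-63, 173), (-60, 173), (-57, 108), (-54, 55), (-51, 41), (-48, 41), (48, 43), (51, 43), (54, 43), (57, 96), (60, 161), (63, 173), (66, 174), (69, 167), (72, 117)]
```

The tube is now centred within about 1 mm. I go over and behind the clamp bar.

>>> {"name": "drive_tool", "arguments": {
  "deltas": [
    {"tx":0,"ty":0,"tz":-4,"rx":0,"ry":0,"rz":0,"fingers":-1},
    {"tx":0,"ty":0,"tz":-4,"rx":0,"ry":0,"rz":0,"fingers":-1},
    {"tx":0,"ty":0,"tz":-4,"rx":0,"ry":0,"rz":0,"fingers":-1},
    {"tx":2.3,"ty":2.7,"tz":0,"rx":0,"ry":0,"rz":0,"fingers":-1},
    {"tx":2.3,"ty":2.7,"tz":0,"rx":0,"ry":0,"rz":0,"fingers":-1},
    {"tx":2.3,"ty":2.7,"tz":0,"rx":0,"ry":0,"rz":0,"fingers":-1},
    {"tx":2.3,"ty":2.7,"tz":0,"rx":0,"ry":0,"rz":0,"fingers":-1},
    {"tx":0,"ty":0,"tz":0,"rx":0,"ry":0,"rz":0,"fingers":-1},
    {"tx":0,"ty":0,"tz":3,"rx":0,"ry":0,"rz":0,"fingers":-1},
    {"tx":0,"ty":0,"tz":2.5,"rx":0,"ry":0,"rz":0,"fingers":-1}
  ]
}}

```text
t: 11.68
tcp_pos: [0.5233, -0.046, 0.1841]
tcp_rot: [0.001, 0.83, 0.558, 0.001]
contact_force: [0.2, 0.0, -1.0]
opening: 0.0004
grasp_force: 0.0
```

Run:
```python
from h import *
rep([0,.048,.178])
a=grab_frame("scene")[100:240,190:330]
cv2.imwrite("pics/c7.png",cv2.resize(a,None,fx=4,fy=4,interpolation=cv2.INTER_CUBIC))
```

```text
t 11.68 tcp cradle mm [  4.5  68.7 184.1] F cradle [ 0.2  0.1 -1. ]
tool axes in cradle
 [[-0.003  1.     0.003]
 [ 1.     0.003  0.   ]
 [ 0.     0.003 -1.   ]]
tool delta cm [-2.07 -0.46  0.61]
```

View pics/c7.png

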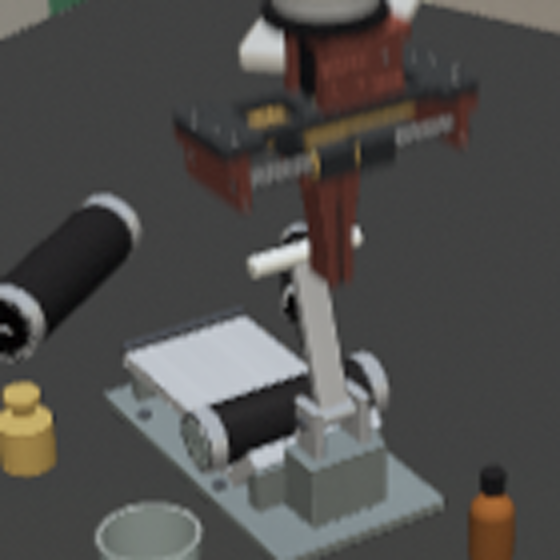

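The closed fingers stand behind the bar at (335,270), and the tube is in the vee under the upright clamp. I now swing the bar over along its arc.

>>> {"name": "drive_tool", "arguments": {
  "deltas": [
    {"tx":-0.5,"ty":-0.2,"tz":-0.1,"rx":0,"ry":0,"rz":0,"fingers":-1},
    {"tx":-0.5,"ty":-0.2,"tz":-0.1,"rx":0,"ry":0,"rz":0,"fingers":-1},
    {"tx":-0.5,"ty":0,"tz":0,"rx":0,"ry":0,"rz":0,"fingers":-1},
    {"tx":-0.4,"ty":0,"tz":0,"rx":0,"ry":0,"rz":0,"fingers":-1},
    {"tx":-0.6,"ty":0,"tz":0.1,"rx":0,"ry":0,"rz":0,"fingers":-1},
    {"tx":-0.6,"ty":0,"tz":0.2,"rx":0,"ry":0,"rz":0,"fingers":-1},
    {"tx":-0.6,"ty":0,"tz":0.2,"rx":0,"ry":0,"rz":0,"fingers":-1},
    {"tx":-0.5,"ty":0,"tz":0.1,"rx":0,"ry":0,"rz":0,"fingers":-1},
    {"tx":0,"ty":0,"tz":0,"rx":0,"ry":0,"rz":0,"fingers":-1},
    {"tx":0,"ty":0,"tz":0,"rx":0,"ry":0,"rz":0,"fingers":-1}
  ]
}}

```text
t: 12.57
tcp_pos: [0.5023, -0.0839, 0.1804]
tcp_rot: [-0.0, 0.831, 0.557, -0.0]
contact_force: [0.1, -0.8, -1.3]
opening: 0.0002
grasp_force: 0.0
```

```bash
cat >> h.py <<'E'
def whitebar():
    # bar angle from the scene view: white pixels nearest to each predicted bar line
    g=grab_frame("scene").astype(int); b=(g.min(2)>185)
    out=[]
    for t in np.arange(-.1,1.5,.05):
        s=0
        for x in np.r_[-38:-18:3,18:39:3]/1e3:
            u=np.rint(proj("scene",[*(O+ex*x+ey*(.06-.11*np.cos(t))),.081+.11*np.sin(t)])).astype(int); s+=g[u[1],u[0]].min()
        out.append((round(t,2),s//14))
    print(sorted(out,key=lambda k:-k[1])[:4])
E
python3 -c "
from h import *
rep([0,.0086,.169]);whitebar()"
```

```text
t 12.57 tcp cradle mm [ -0.6  25.7 180.4] F cradle [ 0.4 -0.8 -1.3]
tool axes in cradle
 [[-0.001  1.    -0.001]
 [ 1.     0.001 -0.   ]
 [-0.    -0.001 -1.   ]]
tool delta cm [-1.71  0.05  1.14]
[(np.float64(1.15), np.int64(177)), (np.float64(1.1), np.int64(163)), (np.float64(1.2), np.int64(163)), (np.float64(-0.1), np.int64(162))]
```

>>> {"name": "drive_tool", "arguments": {
  "deltas": [
    {"tx":-0.6,"ty":0,"tz":0.35,"rx":0,"ry":0,"rz":0,"fingers":-1},
    {"tx":-0.6,"ty":0,"tz":0.4,"rx":0,"ry":0,"rz":0,"fingers":-1},
    {"tx":-0.5,"ty":0,"tz":0.4,"rx":0,"ry":0,"rz":0,"fingers":-1},
    {"tx":-0.55,"ty":0,"tz":0.5,"rx":0,"ry":0,"rz":0,"fingers":-1},
    {"tx":-0.55,"ty":0,"tz":0.5,"rx":0,"ry":0,"rz":0,"fingers":-1},
    {"tx":-0.5,"ty":0,"tz":0.5,"rx":0,"ry":0,"rz":0,"fingers":-1},
    {"tx":-0.4,"ty":0,"tz":0.6,"rx":0,"ry":0,"rz":0,"fingers":-1},
    {"tx":-0.4,"ty":0,"tz":0.6,"rx":0,"ry":0,"rz":0,"fingers":-1},
    {"tx":-0.4,"ty":0,"tz":0.6,"rx":0,"ry":0,"rz":0,"fingers":-1},
    {"tx":0,"ty":0,"tz":0,"rx":0,"ry":0,"rz":0,"fingers":-1}
  ]
}}

```text
t: 13.45
tcp_pos: [0.4846, -0.1255, 0.1348]
tcp_rot: [-0.001, 0.831, 0.557, -0.001]
contact_force: [0.2, -0.3, -0.7]
opening: 0.0007
grasp_force: 0.0
```

```bash
python3 -c "
from h import *
rep([0,-.033,.100]);whitebar()"
```

```text
t 13.45 tcp cradle mm [ -1.  -19.5 134.8] F cradle [ 0.3 -0.2 -0.7]
tool axes in cradle
 [[-0.001  1.    -0.002]
 [ 1.     0.001 -0.   ]
 [-0.    -0.002 -1.   ]]
tool delta cm [-1.34  0.11  3.48]
[(np.float64(0.6), np.int64(189)), (np.float64(0.55), np.int64(188)), (np.float64(0.0), np.int64(179)), (np.float64(0.05), np.int64(179))]
```

>>> {"name": "drive_tool", "arguments": {
  "deltas": [
    {"tx":-0.3,"ty":0.1,"tz":0.6,"rx":0,"ry":0,"rz":0,"fingers":-1},
    {"tx":-0.3,"ty":0,"tz":0.6,"rx":0,"ry":0,"rz":0,"fingers":-1},
    {"tx":-0.25,"ty":0,"tz":0.6,"rx":0,"ry":0,"rz":0,"fingers":-1},
    {"tx":-0.15,"ty":0,"tz":0.5,"rx":0,"ry":0,"rz":0,"fingers":-1},
    {"tx":-0.1,"ty":0,"tz":0.5,"rx":0,"ry":0,"rz":0,"fingers":-1},
    {"tx":-0.1,"ty":0,"tz":0.4,"rx":0,"ry":0,"rz":0,"fingers":-1},
    {"tx":0,"ty":0,"tz":0.3,"rx":0,"ry":0,"rz":0,"fingers":-1},
    {"tx":0,"ty":0,"tz":0.2,"rx":0,"ry":0,"rz":0,"fingers":-1},
    {"tx":0,"ty":0,"tz":0,"rx":0,"ry":0,"rz":0,"fingers":-1},
    {"tx":0,"ty":0,"tz":0,"rx":0,"ry":0,"rz":0,"fingers":-1}
  ]
}}

```text
t: 14.33
tcp_pos: [0.4819, -0.1363, 0.099]
tcp_rot: [-0.0, 0.83, 0.557, -0.0]
contact_force: [0.2, -0.5, -0.2]
opening: 0.0007
grasp_force: 0.0
```

```bash
python3 -c "
from h import *
rep([0,-.033,.086]);whitebar()"
```

```text
t 14.33 tcp cradle mm [  0.6 -30.6  99. ] F cradle [ 0.4 -0.4 -0.2]
tool axes in cradle
 [[-0.002  1.    -0.001]
 [ 1.     0.002  0.   ]
 [ 0.    -0.001 -1.   ]]
tool delta cm [-0.24 -0.06  1.3 ]
[(np.float64(0.15), np.int64(186)), (np.float64(0.2), np.int64(185)), (np.float64(-0.1), np.int64(161)), (np.float64(-0.05), np.int64(150))]
```

>>> {"name": "drive_tool", "arguments": {
  "deltas": [
    {"tx":0,"ty":0,"tz":0.2,"rx":0,"ry":0,"rz":0,"fingers":-1},
    {"tx":0,"ty":0,"tz":0.2,"rx":0,"ry":0,"rz":0,"fingers":-1},
    {"tx":0,"ty":0,"tz":0.2,"rx":0,"ry":0,"rz":0,"fingers":-1},
    {"tx":0,"ty":0,"tz":0.1,"rx":0,"ry":0,"rz":0,"fingers":-1},
    {"tx":0,"ty":0,"tz":0.1,"rx":0,"ry":0,"rz":0,"fingers":-1},
    {"tx":0,"ty":0,"tz":0.1,"rx":0,"ry":0,"rz":0,"fingers":-1},
    {"tx":0,"ty":0,"tz":0.1,"rx":0,"ry":0,"rz":0,"fingers":-1},
    {"tx":0,"ty":0,"tz":0.1,"rx":0,"ry":0,"rz":0,"fingers":-1},
    {"tx":0,"ty":0,"tz":0,"rx":0,"ry":0,"rz":0,"fingers":-1},
    {"tx":0,"ty":0,"tz":0,"rx":0,"ry":0,"rz":0,"fingers":-1}
  ]
}}

```text
t: 15.22
tcp_pos: [0.482, -0.1363, 0.088]
tcp_rot: [-0.0, 0.83, 0.557, 0.0]
contact_force: [0.4, -0.1, 0.3]
opening: 0.0002
grasp_force: 0.1
```

```bash
python3 -c "
from h import *
rep([0,-.033,.086]);whitebar()"
```

```text
t 15.22 tcp cradle mm [  0.7 -30.5  88. ] F cradle [0.4 0.1 0.3]
tool axes in cradle
 [[-0.002  1.    -0.   ]
 [ 1.     0.002  0.   ]
 [ 0.    -0.    -1.   ]]
tool delta cm [-0.25 -0.07  0.2 ]
[(np.float64(0.05), np.int64(189)), (np.float64(0.1), np.int64(172)), (np.float64(0.0), np.int64(144)), (np.float64(-0.1), np.int64(143))]
```

>>> {"name": "drive_tool", "arguments": {
  "deltas": [
    {"tx":0,"ty":0,"tz":0.05,"rx":0,"ry":0,"rz":0,"fingers":-1},
    {"tx":0,"ty":0,"tz":0.05,"rx":0,"ry":0,"rz":0,"fingers":-1},
    {"tx":0,"ty":0,"tz":0.05,"rx":0,"ry":0,"rz":0,"fingers":-1},
    {"tx":0,"ty":0,"tz":0.05,"rx":0,"ry":0,"rz":0,"fingers":-1},
    {"tx":0,"ty":0,"tz":0.05,"rx":0,"ry":0,"rz":0,"fingers":-1},
    {"tx":0,"ty":0,"tz":0.05,"rx":0,"ry":0,"rz":0,"fingers":-1},
    {"tx":0,"ty":0,"tz":0,"rx":0,"ry":0,"rz":0,"fingers":-1},
    {"tx":0,"ty":0,"tz":0,"rx":0,"ry":0,"rz":0,"fingers":-1},
    {"tx":0,"ty":0,"tz":0,"rx":0,"ry":0,"rz":0,"fingers":-1},
    {"tx":0,"ty":0,"tz":0,"rx":0,"ry":0,"rz":0,"fingers":-1}
  ]
}}

```text
t: 16.1
tcp_pos: [0.4819, -0.1364, 0.086]
tcp_rot: [-0.0, 0.83, 0.557, 0.0]
contact_force: [-3.7, 2.0, 11.2]
opening: 0.0002
grasp_force: 5.7
```

>>> {"name": "drive_tool", "arguments": {
  "deltas": [
    {"tx":0,"ty":0,"tz":0.05,"rx":0,"ry":0,"rz":0,"fingers":-1},
    {"tx":0,"ty":0,"tz":0.05,"rx":0,"ry":0,"rz":0,"fingers":-1},
    {"tx":0,"ty":0,"tz":0,"rx":0,"ry":0,"rz":0,"fingers":-1},
    {"tx":0,"ty":0,"tz":0,"rx":0,"ry":0,"rz":0,"fingers":-1},
    {"tx":0,"ty":0,"tz":0,"rx":0,"ry":0,"rz":0,"fingers":-1},
    {"tx":0,"ty":0,"tz":0,"rx":0,"ry":0,"rz":0,"fingers":-1},
    {"tx":0,"ty":0,"tz":0,"rx":0,"ry":0,"rz":0,"fingers":-1},
    {"tx":0,"ty":0,"tz":0,"rx":0,"ry":0,"rz":0,"fingers":-1},
    {"tx":0,"ty":0,"tz":0,"rx":0,"ry":0,"rz":0,"fingers":-1},
    {"tx":0,"ty":0,"tz":0,"rx":0,"ry":0,"rz":0,"fingers":-1}
  ]
}}

```text
t: 16.93
tcp_pos: [0.4819, -0.1364, 0.0858]
tcp_rot: [0.0, 0.83, 0.557, 0.0]
contact_force: [-5.0, 1.8, 20.1]
opening: 0.0003
grasp_force: 10.4
```

```bash
python3 -c "
from h import *
rep([0,-.033,.086]);whitebar()"
```

```text
t 16.93 tcp cradle mm [  0.7 -30.7  85.8] F cradle [-5.3 -0.3 20.1]
tool axes in cradle
 [[-0.002  1.     0.   ]
 [ 1.     0.002  0.   ]
 [ 0.     0.    -1.   ]]
tool delta cm [-0.23 -0.07 -0.02]
[(np.float64(0.05), np.int64(192)), (np.float64(0.0), np.int64(171)), (np.float64(0.1), np.int64(148)), (np.float64(-0.1), np.int64(137))]
```

It is firmly seated: the tip is at z = 86 mm, as expected for angle 0, and the force rose to 20 N. I lift straight off and back away.

>>> {"name": "drive_tool", "arguments": {
  "deltas": [
    {"tx":0,"ty":0,"tz":-0.3,"rx":0,"ry":0,"rz":0,"fingers":-1},
    {"tx":0,"ty":0,"tz":-1,"rx":0,"ry":0,"rz":0,"fingers":-1},
    {"tx":0,"ty":0,"tz":-3,"rx":0,"ry":0,"rz":0,"fingers":-1},
    {"tx":0,"ty":0,"tz":-4,"rx":0,"ry":0,"rz":0,"fingers":-1},
    {"tx":-1,"ty":0,"tz":-3.5,"rx":0,"ry":0,"rz":0,"fingers":-1},
    {"tx":-3.8,"ty":0,"tz":0,"rx":0,"ry":0,"rz":0,"fingers":-1},
    {"tx":-3.8,"ty":0,"tz":0,"rx":0,"ry":0,"rz":0,"fingers":-1},
    {"tx":-3.8,"ty":0,"tz":0,"rx":0,"ry":0,"rz":0,"fingers":-1},
    {"tx":-3.8,"ty":0,"tz":0,"rx":0,"ry":0,"rz":0,"fingers":-1},
    {"tx":-2,"ty":0,"tz":0,"rx":0,"ry":0,"rz":0,"fingers":-1}
  ]
}}

```text
t: 17.82
tcp_pos: [0.4119, -0.3084, 0.2029]
tcp_rot: [0.001, 0.831, 0.557, -0.0]
contact_force: [0.9, -0.6, -0.1]
opening: 0.0006
grasp_force: 0.0
```

Run:
```python
from h import *
rep();whitebar();prof('top',-.005,.0725);prof('scene',.006,.072)
a=grab_frame("scene")[140:270,180:330];b=grab_frame("top")[120:250,220:370]
cv2.imwrite("pics/c8.png",cv2.resize(np.hstack([a,b]),None,fx=2.6,fy=2.6,interpolation=cv2.INTER_CUBIC))
```

```text
t 17.82 tcp cradle mm [   1.4 -216.4  202.9] F cradle [ 1.  -0.2 -0.1]
tool axes in cradle
 [[-0.     1.     0.001]
 [ 1.     0.    -0.002]
 [-0.002  0.001 -1.   ]]
[(np.float64(0.05), np.int64(220)), (np.float64(0.0), np.int64(193)), (np.float64(0.1), np.int64(170)), (np.float64(-0.1), np.int64(158))]
top [(-84, 64), (-81, 63), (-78, 64), (-75, 67), (-72, 37), (-69, 122), (-66, 217), (-63, 209), (-60, 220), (-57, 110), (-54, 33), (-51, 33), (-48, 37), (48, 39), (51, 32), (54, 30), (57, 50), (60, 209), (63, 212), (66, 211), (69, 220), (72, 84)]
scene [(-84, 65), (-81, 66), (-78, 65), (-75, 65), (-72, 81), (-69, 144), (-66, 172), (-63, 174), (-60, 173), (-57, 108), (-54, 54), (-51, 41), (-48, 42), (48, 42), (51, 43), (54, 43), (57, 96), (60, 160), (63, 173), (66, 174), (69, 167), (72, 124)]
```

View pics/c8.png

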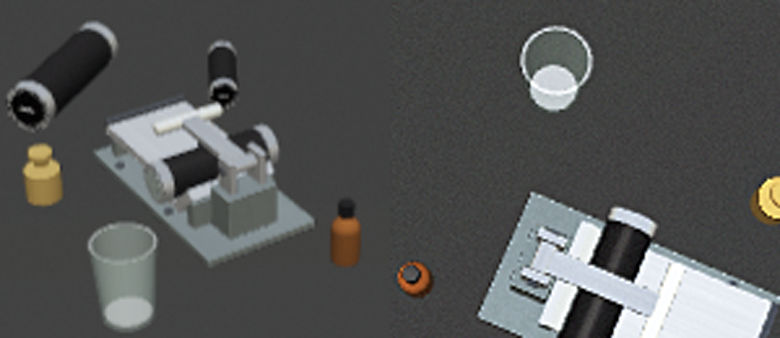

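The clamp lies level across the tube, with the bar at (190,120) in the scene crop. The tube is centred in the vee, the bystanders stand where they were, and the robot is clear.

```bash
python3 -c "
from bench import *
print(finish_job())"
```

```text
the job is handed in; nothing more can be done
None
```

I rolled the tube into the vee, centred it to within about 1 mm, lowered the clamp until its pad seated on the tube, left the bystanders undisturbed and handed the job in at about 18 s; no verdict came back.

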